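# Drive out a seized hinge pin and clip the drift away

### The arm

A 7-joint arm with a two-finger parallel gripper is mounted at the origin on a cart in front of the work surface, level with it; the furniture and walls round the work are solid. World frame = base frame: x ahead of the robot, y to its left, z up, the work surface at z = 0. Lengths are in m, angles in rad, forces in N, time in s.
With the tool pointing down it reaches from about 0.4 to 0.85 m from the base axis. Payload 10.4 kg.
Tool frame: the origin (TCP) lies between the finger pads; the fingertips stand 17 mm ahead of it and the grasp point (between the pads) lies 2 mm behind it; z points along the fingers, y is the line along which they close (so a half turn about z gives the same grasp; the last joint's range is limited). The gripper opens to 85 mm and grips with 20 to 120 N. Pads are 22 mm wide; open, the fingers measure 114 mm over their backs; the gripper's body (76 mm by 85 mm) begins 54 mm behind the grasp point. The pads swing forward as they close: fully open they stand 13 mm farther back than shut.
Start: joints at [1.169, 0.332, -0.065, 1.46, 0.022, 1.35, -0.088], TCP at [0.231, -0.581, 0.248] pointing down, gripper open.
Joint ranges: [-2.6, 2.6], [-0.5, 2.12], [-1.47, 1.34], [0.16, 2.42], [-1.27, 4.41], [0.06, 2.06], [-2.6, 2.6]. Speed limits (rad/s): [2.22, 2.22, 2.79, 2.79, 3.14, 3.14, 3.14].

### API

Orientations are given as a unit quaternion [x, y, z, w].
In Python, from workcell import readout, imaging, manip gives the robot as it stands. The module is installed in compiled form; this text tells all that it offers.
- The arm moves only by the shell command python3 -m crank 'ROWS' [OPENING] [FORCE]. ROWS is JSON, a list of rows, each a list of 4 numbers: the shift along the tool's x, y, z as a fraction of full scale, then the turn about the tool's z as a fraction of full scale. In form: [[x, y, z, yaw], ...]. A call has 1 to 5 rows; each row is the pose to reach, as a shift and turn from the pose commanded when the call began, along the tool's axes at that moment; what a row does not reach only later rows make up. Full scale, the value 1, is 400 mm for a shift and 60 degrees for a turn. A row lasts 1/12 s, in which the tool goes at most 41.7 mm and 7.16 degrees, less where a joint would pass 70% of its speed; a pose out of reach is approached as far as the arm can. A call with a number of a shift or a turn outside -1 to 1 is refused whole. A call with a gripper value outside its range is refused whole. OPENING is the gripper command: -1 is shut, 1 is fully open, values between are in proportion, set as the call begins (- or left out, the last holds). The fingers move at their own pace and stop on an object; FORCE is the grip in N (left out, the last holds). Time passes only in rows, so rows that repeat a pose let the fingers close. It gives the time, the measured TCP pose, the force, the opening and the grip force at its end, in the units of the state.
- readout.get_obs(): the state, without advancing time (a new reading comes with each control period).
- imaging.camera(name): name is "scene" or "top" or "wrist"; returns a dict with "color" (480x640x3 uint8, red, green, blue), "fx", "fy", "cx", "cy" (pixels), "rvec" (rotation vector, rad) and "tvec" (3), from world to camera coordinates, as OpenCV has them. Camera axes: x right, y down, z forward; pixel columns grow to the right and rows downward; lengths in m; the calibration is good to about 2 mm. A picture is of the moment at which its call begins. There is no depth.
- manip.hand_in(): hands the job in; it is judged then, once.
The state is a dict: "clock": time; "joint_pos": joint angles; "joint_velocities": joint speeds; "tau": joint torques, N m; "position": TCP position; "ee_rot": TCP orientation; "ft_force": force on the tool from outside, world axes, zero at the start; "torque": the same for the moment, N m; "grip_width": opening from 0.0 (shut) to 1.0 (fully open); "grasp_force": force on a finger pad.
Only numpy, scipy, OpenCV 4.12 (cv2) and the standard library are available. Lean on these libraries where they do the work, as an engineer would, in place of code of your own. Each camera call takes 0.05 s, during which the arm holds its last target. There are 200 camera calls.

### The job

Pick up the orange drift punch and use it to push the seized brass hinge pin out of its bracket, from the plain end, until it falls into the blue catch tray; do not touch the pin with the gripper. Then snap the drift punch down into the empty clips over the green mark in the rack, fully home in both clips and either way round, and let go. Leave the other two punches undisturbed in their clips.

Things in the scene. Friction and masses are not known exactly. Their poses are not given: they have to be found in the camera images.
- drift_punch: Loose drift punch, 195 mm long, 0.25 kg: orange octagonal body 130 mm long, 22 mm across flats, then a steel shank 9 mm thick and 65 mm long. Origin on the axis at the middle of the body (near the centre of mass); x points along the axis to the tip, 130 mm from the origin. It starts lying on the table on a flat, axis 11 mm up, so two flats stand upright for the fingers.
- drift_tip (a point): Centre of the end of the drift punch's shank.
- hinge_bracket: Fixed bracket: three knuckles in a row (grey, dark, grey; 56 mm together, 34 mm thick, tops 92 mm up) on a 100 x 80 x 18 mm timber base, blue catch tray on its -y side. Origin on the table under the middle of the knuckles; the bore runs along y, 75 mm up, from y = +28 mm (open end) to -28 mm (end with the pin's head). A flat dark leaf sticks out to x = +85 mm at bore height.
- bore_mouth (a point): Centre of the bore's open end, on the bore's axis, 75 mm above the table; axes as the bracket's. The bore is 17.2 mm in diameter; the pin is driven from here along -y. 10 mm before its -y end a hidden sprung ball reaches 2.3 mm into the bore from above; it gives way upwards.
- hinge_pin: Loose brass pin: shaft 16 mm thick, 54 mm long, head 24 mm wide, 6 mm thick. Axis along its y; the head starts against the bracket's -y side, the plain end 2 mm inside the bore mouth. Origin on its axis, 26 mm from the plain end. It is seized: about 8 to 15 N breaks it loose and takes it past a second catch after 16 mm, less later; it falls when the plain end passes the bracket's -y face, after 54 mm.
- tray_floor (a point): Centre of the catch tray's floor, 115 mm to the -y side of the bracket's origin; axes as the bracket's. The tray is 110 mm (x) by 140 mm (y) with walls 4 mm thick and 35 mm high.
- clip_rack: Fixed plywood rack, 225 x 125 x 14 mm; origin on the table under its centre. Three places, at x = -75, 0, +75 mm; a punch lies there along y, axis 50 mm up, its body held by two steel spring clips at y = -42 and +42 mm (each 10 mm wide, tops 70 mm up). Press it straight down between the sprung jaws: they touch it from 21 mm above its seat, and it takes up to about 15 N in all.
- free_place: Green mark on the rack under the one empty pair of clips (28 x 50 mm). Origin at table level under the middle of that place; axes as the rack's. Any of the three places may be the empty one.
- clip_seat (a point): Where the middle of the drift punch's orange body lies once it is fully home: midway between the two empty clips, 50 mm above the table; axes as the rack's, the punch lying along y, pointing either way.
- blue_punch: Blue octagonal centre punch, held in another pair of clips; origin on its axis in the middle of its 130 mm body.
- black_punch: Grey octagonal punch with a short blunt nose, held in the third pair of clips; origin on its axis in the middle of its 130 mm body.
There are look-alikes about, which are no part of the job. What is shaped like the drift_punch but red is not meant.

How it is judged:
On the way, in this order (a step that is already met when the one before it is completed fails the run):
1. the drift's tip is in the bore and the pin has slid 15 mm (x of drift_tip in the frame of bore_mouth between -0.0075 and 0.0075 m and z of drift_tip in the frame of bore_mouth between -0.0075 and 0.0075 m and y of drift_tip in the frame of bore_mouth below -0.01 m and y of hinge_pin in the frame of bore_mouth below -0.043 m), for 0.05 s.
2. the pin has fallen into the catch tray (x of hinge_pin in the frame of tray_floor between -0.055 and 0.055 m and y of hinge_pin in the frame of tray_floor between -0.07 and 0.07 m and z of hinge_pin in the frame of tray_floor below 0.045 m), for 0.2 s.
At the end, for the whole second after the job is handed in: The pin lies in the catch tray; the drift punch lies at rest in the empty clips, its body's middle within 4 mm across and in height and 15 mm along of the place's middle, in line with it within 0.08 rad (all of step 2 and x of drift_punch in the frame of clip_seat between -0.004 and 0.004 m and z of drift_punch in the frame of clip_seat between -0.004 and 0.004 m and y of drift_punch in the frame of clip_seat between -0.015 and 0.015 m and angle between the x axis of drift_punch and the y axis of clip_seat, either way round below 0.08 rad and linear speed of drift_punch below 0.02 m/s and linear speed of hinge_pin below 0.03 m/s); the robot touches nothing.
It fails at once if the fingers touch the pin (contact force between the fingers and hinge_pin above 0.5 N).
It fails at once if another punch is moved more than 12 mm (distance of any of blue_punch, black_punch from where it was at the start of the episode above 0.012 m).
It also fails if it takes over 48 s, if anything falls off the work surface, if the arm or the gripper's body presses on something with over 40 N, if the wrist force passes 120 N, or if a joint passes its speed limit or range.

## Working session

There is one attempt and no reset: what is moved stays moved. The work goes in short steps, Python scripts to look and compute and a shell command to move; the robot and the scene stay as the last step left them, time stands still between calls to the robot, and variables do not carry over. Pictures are saved under pics/ and viewed, at most 10 in all, crops included, and the job is handed in when it is done.

```bash
mkdir -p pics; cat > h.py <<'E'
import numpy as np, cv2
from workcell import readout, imaging, manip
from scipy.spatial.transform import Rotation as R
def cam(n, save=None):
    c=imaging.camera(n)
    if save: cv2.imwrite(f'pics/{save}.png', c['color'][:,:,::-1])
    return c
def K(c): return np.array([[c['fx'],0,c['cx']],[0,c['fy'],c['cy']],[0,0,1.]])
def ray(c,uv):
    Rm=R.from_rotvec(np.ravel(c['rvec'])).as_matrix(); t=np.ravel(c['tvec'])
    d=np.array([(uv[0]-c['cx'])/c['fx'],(uv[1]-c['cy'])/c['fy'],1.])
    return -Rm.T@t, Rm.T@d
def plane(c,uv,z):
    o,d=ray(c,uv); return o+d*(z-o[2])/d[2]
def tri(c1,u1,c2,u2):
    o1,d1=ray(c1,u1); o2,d2=ray(c2,u2)
    s=np.linalg.lstsq(np.c_[d1,-d2],o2-o1,rcond=None)[0]
    p,q=o1+s[0]*d1,o2+s[1]*d2
    return (p+q)/2, np.linalg.norm(p-q)
def proj(c,p): return cv2.projectPoints(np.array(p,float).reshape(-1,3),np.ravel(c['rvec']),np.ravel(c['tvec']),K(c),None)[0].reshape(-1,2)
E
python3 - <<'E'
from h import *
import pickle
cs={n:cam(n,n+'0') for n in('scene','top')}
pickle.dump(cs,open('c0.pkl','wb'))
for n,c in cs.items(): print(n,c['fx'],c['cx'],c['cy'],ray(c,(320,240)))
o=readout.get_obs();print(o['position'],o['ee_rot'],o['clock'],o['grip_width'])
E
```

```text
scene 622.1519856773148 330.2468793709044 255.5042388415764 (array([0.007848  , 0.64957863, 1.07158956]), array([ 0.44055342, -0.48751031, -0.7544128 ]))
top 493.2994155619116 326.355699733628 232.192013453486 (array([0.42074034, 0.02751646, 1.23117188]), array([ 0.07306937,  0.03428039, -0.99694646]))
[ 0.23102199 -0.58041292  0.2476269 ] [ 9.82117745e-01  1.88266731e-01 -1.37054492e-04 -5.95171414e-04] 0.1 0.9944689674881511
```

View pics/scene0.png

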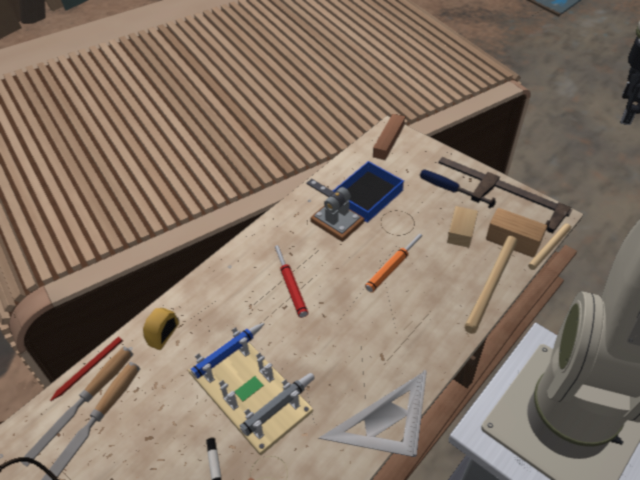

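View pics/top0.png

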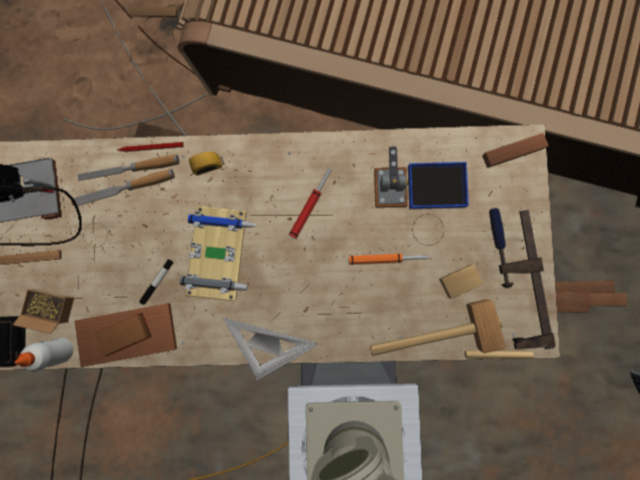

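The orange drift lies at top (349–428, 259) with its tip towards -y. The bracket is at (392,185) with the tray to its right. The green mark is at (215,253), between the blue punch (top) and the grey punch (bottom). Next I measure with masks.

```bash
cat >> h.py <<'E'
def mask(c,lo,hi,roi=None):
    h=cv2.cvtColor(c['color'],cv2.COLOR_RGB2HSV); m=cv2.inRange(h,np.array(lo),np.array(hi))
    if roi: z=np.zeros_like(m); x0,y0,x1,y1=roi; z[y0:y1,x0:x1]=m[y0:y1,x0:x1]; m=z
    return m
def biggest(m):
    cn=max(cv2.findContours(m,cv2.RETR_EXTERNAL,cv2.CHAIN_APPROX_NONE)[0],key=cv2.contourArea)
    return cn.reshape(-1,2).astype(float)
def rect(c,lo,hi,roi=None):
    p=biggest(mask(c,lo,hi,roi)); return cv2.minAreaRect(p.astype(np.float32)),p
def ends(r):
    b=cv2.boxPoints(r); e=[(b[i]+b[(i+1)%4])/2 for i in range(4)]
    return (e[0],e[2]) if np.linalg.norm(e[0]-e[2])>np.linalg.norm(e[1]-e[3]) else (e[1],e[3])
OR=((8,150,120),(20,255,255)); GR=((50,120,50),(75,255,255)); BL=((108,150,50),(125,255,255))
E
python3 - <<'E'
from h import *
import pickle
cs=pickle.load(open('c0.pkl','rb')); s,t=cs['scene'],cs['top']
for nm,cl,rs,rt in (('drift',OR,(340,220,440,310),(330,230,450,280)),('green',GR,None,None),('tray',BL,(320,150,420,230),(400,150,480,220)),('bluep',BL,(180,320,280,390),(180,200,262,235))):
    (a,pa),(b,pb)=rect(s,*cl,rs),rect(t,*cl,rt)
    print(nm,a,b,'tri',tri(s,a[0],t,b[0]))
    for z in (0,.011,.014,.035,.05): print('  z',z,plane(s,a[0],z)[:2].round(4),plane(t,b[0],z)[:2].round(4))
    print('  ends top', [plane(t,e,{'drift':.011,'green':.014,'tray':.035,'bluep':.05}[nm]).round(4) for e in ends(b)])
c=t; im=cv2.resize(c['color'][130:290,340:480],None,fx=5,fy=5,interpolation=cv2.INTER_CUBIC)
cs_=cv2.resize(s['color'][150:310,280:480],None,fx=4,fy=4,interpolation=cv2.INTER_CUBIC)
cv2.imwrite('pics/cropt.png',cv2.resize(c['color'][140:215,365:475],(800,545),interpolation=cv2.INTER_CUBIC)[:,:,::-1]);cv2.imwrite('pics/crops.png',cs_[:600,:,::-1])
E
```

```text
drift ((386.4287109375, 266.931884765625), (6.1156415939331055, 50.141685485839844), 43.66777801513672) ((375.0392150878906, 257.8618469238281), (6.720333576202393, 44.2270622253418), 87.39744567871094) tri (array([ 0.46208977, -0.06469512,  0.01884182]), np.float64(7.231403971555471e-05))
  z 0 [ 0.4702 -0.0775] [ 0.4628 -0.0661]
  z 0.011 [ 0.4654 -0.07  ] [ 0.4624 -0.0653]
  z 0.014 [ 0.4641 -0.068 ] [ 0.4623 -0.065 ]
  z 0.035 [ 0.4551 -0.0538] [ 0.4616 -0.0634]
  z 0.05 [ 0.4486 -0.0436] [ 0.4611 -0.0623]
  ends top [array([ 0.4635, -0.1197,  0.011 ]), array([ 0.4613, -0.0108,  0.011 ])]
green ((248.31155395507812, 388.2576904296875), (10.787812232971191, 24.031387329101562), 52.12501525878906) ((215.0, 252.5), (9.0, 18.0), 90.0) tri (array([0.48638351, 0.33116064, 0.01414649]), np.float64(0.0014261178354506743))
  z 0 [0.4934 0.3273] [0.4866 0.3342]
  z 0.011 [0.4884 0.3306] [0.486  0.3315]
  z 0.014 [0.4871 0.3315] [0.4858 0.3308]
  z 0.035 [0.4776 0.3378] [0.4847 0.3255]
  z 0.05 [0.4708 0.3423] [0.4839 0.3218]
  ends top [array([0.4852, 0.3083, 0.014 ]), array([0.4864, 0.353
[... 492 characters left out ...]
0.05 [ 0.6205 -0.2081] [ 0.6328 -0.2195]
  ends top [array([ 0.635 , -0.2925,  0.035 ]), array([ 0.6359, -0.1525,  0.035 ])]
bluep ((224.3306121826172, 351.15008544921875), (10.448755264282227, 63.32305908203125), 54.1623420715332) ((212.78219604492188, 220.32334899902344), (48.35048294067383, 6.969439506530762), 5.355824947357178) tri (array([0.55792805, 0.32188642, 0.0607628 ]), np.float64(0.006893712056289961))
  z 0 [0.5877 0.3004] [0.568  0.3395]
  z 0.011 [0.5817 0.304 ] [0.5667 0.3367]
  z 0.014 [0.5801 0.3049] [0.5663 0.3359]
  z 0.035 [0.5687 0.3118] [0.5638 0.3306]
  z 0.05 [0.5606 0.3167] [0.562  0.3268]
  ends top [array([0.5692, 0.3855, 0.05  ]), array([0.5549, 0.2683, 0.05  ])]
```

View pics/cropt.png

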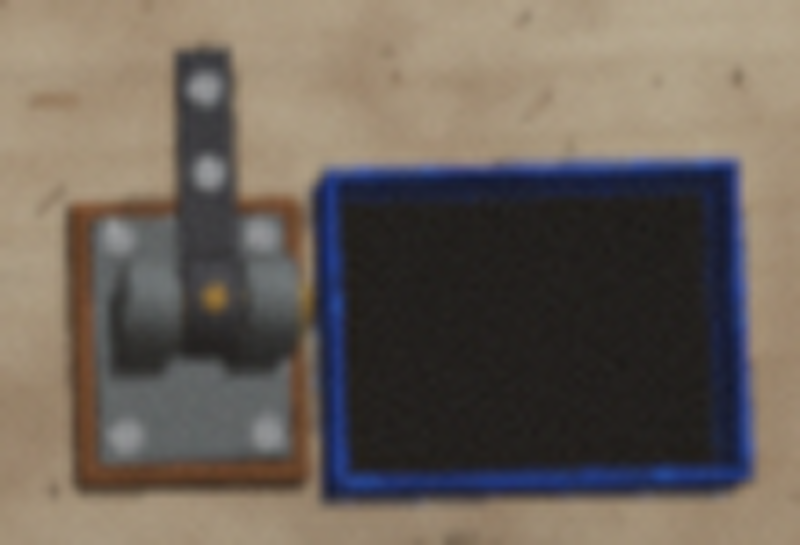

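The crop shows the bracket lined up with the world axes within a degree or so, with the knuckles at about (215,310) and the pin's head at right (308,305), next to the tray. I have enough to start moving.

```bash
cat >> h.py <<'E'
def to(p,yaw):
    """shift (fractions, tool axes) and turn fraction to bring TCP to p with tool x at world heading yaw (deg)"""
    o=readout.get_obs(); M=R.from_quat(o['ee_rot']).as_matrix()
    d=M.T@(np.array(p)-o['position'])
    h=np.degrees(np.arctan2(M[1,0],M[0,0])); dy=(yaw-h+180)%360-180
    print('pos',o['position'].round(4),'head',h.round(2),'tilt',M[:,2].round(4),'t',o['clock'],'| shift',(d/.4).round(4),'turn',round(-dy/60,4),'rows>=',np.ceil(max(np.linalg.norm(d)/.0417,abs(dy)/7.16)))
E
python3 -c "
from h import *
to((.462,-.065,.2),90)"
```

```text
pos [ 0.231  -0.5804  0.2476] head 21.7 tilt [-5.0e-04  1.1e-03 -1.0e+00] t 0.1 | shift [ 1.013  -0.9835  0.1202] turn -1.1383 rows>= 14.0
```

```bash
python3 -m crank '[[0.07,-0.07,0,-0.11],[0.14,-0.14,0,-0.22],[0.22,-0.21,0,-0.33],[0.29,-0.28,0.02,-0.44],[0.36,-0.35,0.04,-0.55]]' 1 20
python3 -c "
from h import *
to((.462,-.065,.2),90)"
```

```text
clock: 0.52
position: [0.3138, -0.3954, 0.2322]
ee_rot: [0.887, 0.462, -0.0, 0.0]
ft_force: [2.1, -0.0, 0.2]
grip_width: 1.001
grasp_force: 0.0
pos [ 0.3138 -0.3954  0.2322] head 55.04 tilt [ 2.e-04 -6.e-04 -1.e+00] t 0.5167 | shift [ 0.8894 -0.1697  0.08  ] turn -0.5826 rows>= 9.0
```

```bash
python3 -m crank '[[0.1,-0.02,0.01,-0.11],[0.2,-0.04,0.02,-0.22],[0.3,-0.06,0.03,-0.33],[0.4,-0.08,0.04,-0.44],[0.5,-0.1,0.05,-0.54]]'
python3 -c "
from h import *
to((.462,-.065,.2),90)"
```

```text
clock: 0.93
position: [0.3962, -0.2091, 0.212]
ee_rot: [0.723, 0.691, -0.0, 0.0]
ft_force: [0.1, -0.8, 0.0]
grip_width: 1.0
grasp_force: 0.0
pos [ 0.3962 -0.2091  0.212 ] head 87.42 tilt [-2.e-04 -4.e-04 -1.e+00] t 0.9333 | shift [0.3674 0.1481 0.0299] turn -0.043 rows>= 4.0
```

```bash
python3 -m crank '[[0.1,0.04,0.01,-0.02],[0.2,0.08,0.02,-0.04],[0.3,0.12,0.03,-0.04],[0.367,0.148,0.03,-0.04],[0.367,0.148,0.03,-0.04]]'
python3 - <<'E'
from h import *
import pickle
c=cam('wrist','w1'); pickle.dump(c,open('w1.pkl','wb')); print(ray(c,(320,240)),c['fx'])
to((.462,-.065,.2),90)
E
```

```text
clock: 1.35
position: [0.4644, -0.0603, 0.2003]
ee_rot: [0.707, 0.707, 0.001, -0.0]
ft_force: [0.1, 0.8, 0.1]
grip_width: 1.002
grasp_force: 0.0
(array([0.46388176, 0.02039392, 0.32645179]), array([-2.75635867e-05, -3.18252491e-01, -9.48010988e-01])) 417.47676175134814
pos [ 0.4634 -0.0637  0.2001] head 89.87 tilt [-0.      0.0011 -1.    ] t 1.4 | shift [-0.0032 -0.0035  0.0003] turn -0.0022 rows>= 1.0
```

View pics/w1.png

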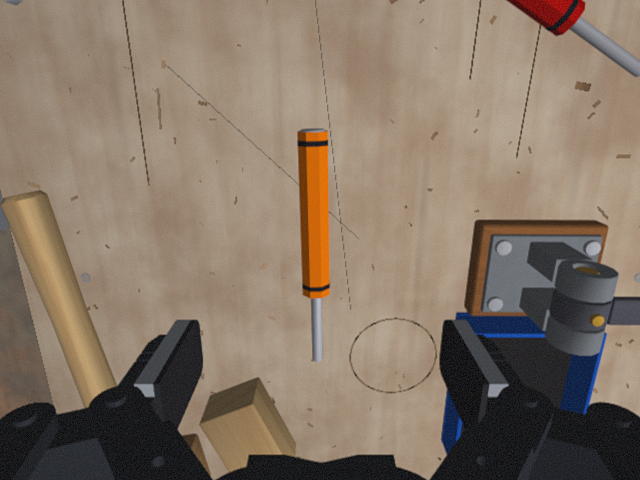

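The wrist view shows the drift: its rear end is at about (312,131), the front of the body at (317,297) and the tip at (317,361). The bore mouth is in view at about (590,270).

```bash
python3 - <<'E'
from h import *
import pickle
w=pickle.load(open('w1.pkl','rb')); t=pickle.load(open('c0.pkl','rb'))['top']; s=pickle.load(open('c0.pkl','rb'))['scene']
m=mask(w,*OR,(280,110,350,310)); m=cv2.morphologyEx(m,cv2.MORPH_CLOSE,np.ones((15,15)))
r=cv2.minAreaRect(biggest(m).astype(np.float32)); e=sorted(ends(r),key=lambda q:q[1]); print(r)
P=[plane(w,q,.011) for q in e]; print('ends',P, np.linalg.norm(P[1]-P[0]))
tip=plane(w,(317,361),.011); print('tip',tip,'heading rear->tip',np.degrees(np.arctan2(*(tip-P[0])[[1,0]])))
print('centre from tip/rear',P[0]+(tip-P[0])*65/195)
mt=cv2.morphologyEx(mask(t,*OR,(330,230,450,280)),cv2.MORPH_CLOSE,np.ones((9,9)))
rt=cv2.minAreaRect(biggest(mt).astype(np.float32)); et=sorted(ends(rt),key=lambda q:q[0]);print(rt)
for a,b in zip(e,et): print('tri',tri(w,a,t,b))
c=(P[0]+tip*0+ (tip-P[0])*65/195)
to((c[0],c[1],.025),90)
E
```

```text
((313.82269287109375, 214.55723571777344), (166.7925567626953, 28.613754272460938), 89.21517944335938)
ends [array([ 0.45849503, -0.00131886,  0.011     ]), array([ 0.45967089, -0.1365854 ,  0.011     ])] 0.13527165220322318
tip [ 0.46123902 -0.19811057  0.011     ] heading rear->tip -89.20113884018394
centre from tip/rear [ 0.45940969 -0.0669161   0.011     ]
((375.0391845703125, 257.8618469238281), (6.720333576202393, 52.21881103515625), 87.39744567871094)
tri (array([4.59546910e-01, 3.87608367e-04, 4.37241880e-02]), np.float64(0.0014701704830401847))
tri (array([ 0.46143487, -0.12665859,  0.03142014]), np.float64(0.0030145831445980184))
pos [ 0.4634 -0.0637  0.2001] head 89.87 tilt [-0.      0.0011 -1.    ] t 1.4 | shift [-0.0085 -0.0099  0.4378] turn -0.0022 rows>= 5.0
```

```bash
python3 -m crank '[[-0.008,-0.01,0.1,-0.015],[-0.008,-0.01,0.2,-0.015],[-0.008,-0.01,0.27,-0.015],[-0.008,-0.01,0.27,-0.015]]' 0.3
python3 - <<'E'
from h import *
import pickle
c=cam('wrist','w2'); w=pickle.load(open('w1.pkl','rb'))
E=[]
for k in (w,c):
    m=mask(k,*OR,(240,5,400,440)); m=cv2.morphologyEx(m,cv2.MORPH_CLOSE,np.ones((25,25)))
    r=cv2.minAreaRect(biggest(m).astype(np.float32)); e=sorted(ends(r),key=lambda q:q[1]); print(r); E.append(e)
P=[plane(c,q,.011) for q in E[1]]; print(P)
for i in (0,1): print('tri',tri(w,E[0][i],c,E[1][i]))
to((.4594,-.067,.019),90.8)
E
```

```text
clock: 1.73
position: [0.4545, -0.0713, 0.0873]
ee_rot: [0.705, 0.709, -0.002, -0.004]
ft_force: [-0.9, -0.1, 0.0]
grip_width: 0.648
grasp_force: 0.0
((313.82269287109375, 214.55723571777344), (166.7925567626953, 28.613754272460938), 89.21517944335938)
((330.748291015625, 248.87326049804688), (45.845008850097656, 250.38746643066406), 0.7848246097564697)
[array([ 0.45869879, -0.00104527,  0.011     ]), array([ 0.45884577, -0.13946161,  0.011     ])]
tri (array([ 0.45858839, -0.00073062,  0.01845176]), np.float64(0.00016495757886497107))
tri (array([ 0.45921999, -0.13117301,  0.02209464]), np.float64(0.0012124778791610617))
pos [ 0.4564 -0.0711  0.0904] head 90.35 tilt [-0.0054  0.0013 -1.    ] t 1.7833 | shift [0.01   0.0086 0.1784] turn -0.0075 rows>= 2.0
```

```bash
python3 -m crank '[[0,0,0.08,0],[0,0,0.14,0],[0,0,0.14,0],[0,0,0.14,0]]' 
python3 -c "
from h import *
to((.459,-.066,.019),90.5)"
```

```text
clock: 2.12
position: [0.459, -0.071, 0.0376]
ee_rot: [0.705, 0.709, -0.0, -0.0]
ft_force: [0.4, -0.8, 1.1]
grip_width: 0.647
grasp_force: 0.0
pos [ 0.459  -0.071   0.0376] head 90.37 tilt [-1.e-04 -0.e+00 -1.e+00] t 2.1167 | shift [0.0125 0.     0.0466] turn -0.0021 rows>= 1.0
```

```bash
python3 -m crank '[[0.0125,0,0.025,0],[0.0125,0,0.046,0],[0.0125,0,0.046,0],[0.0125,0,0.046,0]]' && python3 -m crank '[[0,0,0,0],[0,0,0,0],[0,0,0,0],[0,0,0,0],[0,0,0,0]]' -1 110
python3 -c "
from h import *
to((.459,-.066,.019),90.5)"
```

```text
clock: 2.45
position: [0.4586, -0.0655, 0.0181]
ee_rot: [0.704, 0.71, -0.0, 0.0]
ft_force: [0.1, 0.5, -0.7]
grip_width: 0.654
grasp_force: 0.0
clock: 2.87
position: [0.459, -0.0657, 0.0187]
ee_rot: [0.705, 0.71, -0.0, 0.0]
ft_force: [-2.6, -0.0, 10.3]
grip_width: 0.227
grasp_force: 108.3
pos [ 0.459  -0.0657  0.0187] head 90.42 tilt [ 6.e-04 -7.e-04 -1.e+00] t 2.8667 | shift [-0.0007  0.0001 -0.0006] turn -0.0014 rows>= 1.0
```

```bash
python3 -m crank '[[0,0,-0.08,0],[0,0,-0.16,0],[0,0,-0.24,0],[0.08,0.04,-0.26,0],[0.16,0.09,-0.26,0]]' 
python3 -c "
from h import *
to((.6355,.10,.12),90)"
```

```text
clock: 3.28
position: [0.4954, -0.0029, 0.125]
ee_rot: [0.707, 0.708, 0.001, 0.003]
ft_force: [1.6, 0.1, -2.5]
grip_width: 0.223
grasp_force: 109.3
pos [ 0.4954 -0.0029  0.125 ] head 90.09 tilt [ 0.0045 -0.0028 -1.    ] t 3.2833 | shift [0.2567 0.3506 0.0133] turn 0.0015 rows>= 5.0
```

```bash
python3 -m crank '[[0.05,0.07,0,0.002],[0.1,0.14,0,0.002],[0.16,0.21,0,0.002],[0.22,0.28,0,0.002],[0.257,0.35,0,0.002]]'  && python3 -m crank '[[0,0,0,0],[0,0,0,0],[0,0,0,0]]' 
python3 - <<'E'
from h import *
import pickle
D={n:cam(n) for n in('wrist','top','scene')}; pickle.dump(D,open('c2.pkl','wb'))
cv2.imwrite('pics/w3.png',D['wrist']['color'][:,:,::-1])
a=cv2.resize(D['top']['color'][140:215,300:412],(800,536),interpolation=cv2.INTER_CUBIC)
cv2.imwrite('pics/t3.png',a[:,:,::-1])
to((.6355,.10,.12),90)
E
```

```text
clock: 3.7
position: [0.6339, 0.1054, 0.1215]
ee_rot: [0.705, 0.709, 0.0, -0.001]
ft_force: [0.5, 0.4, -1.9]
grip_width: 0.223
grasp_force: 109.2
clock: 3.95
position: [0.6328, 0.1021, 0.1213]
ee_rot: [0.705, 0.709, -0.001, -0.0]
ft_force: [0.0, -0.8, -3.3]
grip_width: 0.223
grasp_force: 109.3
pos [0.6329 0.1013 0.1221] head 90.23 tilt [-1.e-04 -1.e-03 -1.e+00] t 4.1 | shift [-0.0034  0.0065  0.0052] turn 0.0038 rows>= 1.0
```

View pics/w3.png

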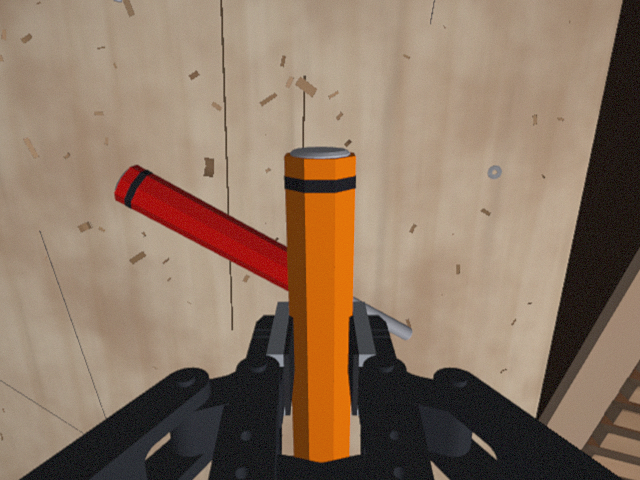

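The wrist view shows the rear of the drift (320,153) held straight between the fingers. The camera faces away from the tip, so I locate the bore axis in the earlier top, scene and wrist pictures.

```bash
python3 - <<'E'
from h import *
import pickle
C=pickle.load(open('c0.pkl','rb')); s,t=C['scene'],C['top']; w=pickle.load(open('w1.pkl','rb')); D=pickle.load(open('c2.pkl','rb'))
# brass dot on the dark knuckle
Y=((15,130,110),(28,255,255))
def cen(c,roi):
    m=mask(c,*Y,roi); M=cv2.moments(m,True); print(int(M['m00']),end=' '); return (M['m10']/M['m00'],M['m01']/M['m00'])
dt=cen(t,(385,172,402,190)); dw=cen(w,(585,308,612,332)); ds=cen(s,(325,175,362,212)); print(dt,dw,ds)
print('dot tw',tri(t,dt,w,dw),'ts',tri(t,dt,s,ds),'sw',tri(s,ds,w,dw)); print([plane(c,p,.092).round(4) for c,p in((t,dt),(w,dw),(s,ds))])
print('knuckle top axis',plane(t,(392,182.4),.075))
# bias of top camera with the held drift: orange body
T=D['top']; m=cv2.morphologyEx(mask(T,*OR,(260,140,420,230)),cv2.MORPH_CLOSE,np.ones((9,9)));
if m.any():
    r=cv2.minAreaRect(biggest(m).astype(np.float32)); print(r,[plane(T,e,.124) for e in ends(r)])
W=D['wrist']; print('rear top',plane(W,(320,149),.124),plane(W,(320,153),.113))
m=mask(W,*OR,(250,140,400,450)); 
for a,b in((195,205),(240,250),(280,290),(420,430)):
    xs=np.nonzero(m[a:b].any(0))[0]; print(a,xs.min(),xs.max(),plane(W,((xs.min()+xs.max())/2,(a+b)/2),.113))
s4=cv2.resize(s['color'][165:245,300:412],(800,571),interpolation=cv2.INTER_CUBIC); cv2.imwrite('pics/s4.png',s4[:,:,::-1])
E
```

```text
5 96 0 Traceback (most recent call last):
  File "<stdin>", line 8, in <module>
  File "<stdin>", line 7, in cen
ZeroDivisionError: float division by zero
```

```bash
python3 - <<'E'
from h import *
import pickle
C=pickle.load(open('c0.pkl','rb')); s,t=C['scene'],C['top']; w=pickle.load(open('w1.pkl','rb')); D=pickle.load(open('c2.pkl','rb'))
Y=((15,130,110),(28,255,255))
def cen(c,roi):
    m=mask(c,*Y,roi); M=cv2.moments(m,True); print(int(M['m00']),end=' '); return (M['m10']/M['m00'],M['m01']/M['m00'])
dt=cen(t,(385,172,402,190)); dw=cen(w,(585,308,612,332)); print(dt,dw)
print('dot tw',tri(t,dt,w,dw)); print([plane(c,p,.092).round(4) for c,p in((t,dt),(w,dw))], 'dot predicted in scene',proj(s,plane(w,dw,.092)))
print('knuckle top axis',plane(t,(392,182.4),.075))
T=D['top']; m=cv2.morphologyEx(mask(T,*OR,(260,140,420,230)),cv2.MORPH_CLOSE,np.ones((9,9)));
if m.any():
    r=cv2.minAreaRect(biggest(m).astype(np.float32)); print(r,[plane(T,e,.124) for e in ends(r)])
W=D['wrist']; print('rear top',plane(W,(320,149),.124),plane(W,(320,153),.113))
m=mask(W,*OR,(250,140,400,450)); 
for a,b in((195,205),(240,250),(280,290),(420,430)):
    xs=np.nonzero(m[a:b].any(0))[0]; print(a,xs.min(),xs.max(),plane(W,((xs.min()+xs.max())/2,(a+b)/2),.113))
s4=cv2.resize(D['scene']['color'][165:245,300:412],(800,571),interpolation=cv2.INTER_CUBIC); t4=cv2.imread('pics/t3.png'); 
cv2.imwrite('pics/s4.png',np.vstack([cv2.resize(s4,(420,300))[:,:,::-1],cv2.resize(t4,(420,281))]))
E
```

```text
5 96 (394.2, 180.6) (597.6979166666666, 320.5833333333333)
dot tw (array([ 0.63748363, -0.10972026,  0.09565239]), np.float64(0.0010001227845818886))
[array([ 0.6385, -0.1098,  0.092 ]), array([ 0.6399, -0.1122,  0.092 ])] dot predicted in scene [[337.46749115 193.5262588 ]]
knuckle top axis [ 0.63758354 -0.10646906  0.075     ]
((394.0, 180.5), (1.0, 0.0), -90.0) [array([ 0.63147342, -0.10542812,  0.124     ]), array([ 0.63376945, -0.10551317,  0.124     ])]
rear top [0.63194001 0.16935794 0.124     ] [0.63192409 0.16687525 0.113     ]
195 304 354 [0.63495882 0.15164959 0.113     ]
240 287 353 [0.63207934 0.13595287 0.113     ]
280 288 352 [0.63215428 0.12102578 0.113     ]
420 308 349 [0.63584979 0.05990595 0.113     ]
```

View pics/s4.png

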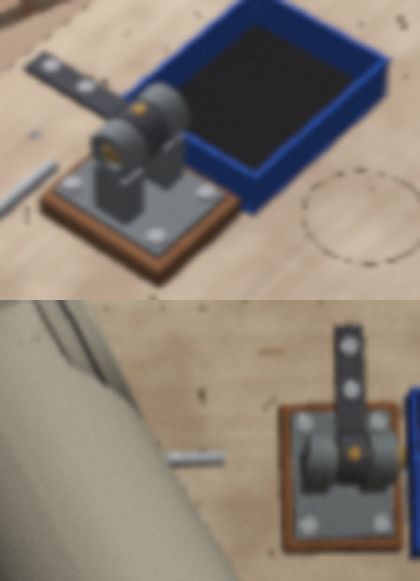

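The scene crop shows the bore mouth at crop (110,152) with the drift tip at (55,167). The top crop shows the tip at (222,459), the knuckles at about row 460 and the brass dot at (354,453).

```bash
python3 - <<'E'
from h import *
import pickle
C=pickle.load(open('c0.pkl','rb')); s,t=C['scene'],C['top']; w=pickle.load(open('w1.pkl','rb'))
S=lambda a,b:(300+a*112/420-.37,165+b*80/300-.37); T=lambda a,b:(300+a*112/420-.37,140+(b-300)*75/281-.37)
tip=(S(55,167),T(222,459)); dot=(S(139,108),T(354,453)); mouth=S(110,152)
print('tip',tri(s,tip[0],t,tip[1]),plane(s,tip[0],.113),plane(t,tip[1],.113))
print('dot',tri(s,dot[0],t,dot[1]),plane(s,dot[0],.094))
print('mouth sw',tri(s,mouth,w,(590,270)),plane(s,mouth,.075),plane(w,(590,270),.075))
# tray rim outer corners in top -> heading
r,p=rect(t,*BL,(400,150,480,220)); print('tray angle',r[2])
cv2.imwrite('pics/w1c.png',cv2.resize(w['color'][210:360,460:640],(720,600),interpolation=cv2.INTER_CUBIC)[:,:,::-1])
E
```

```text
tip (array([ 0.63284884, -0.026321  ,  0.11509533]), np.float64(0.000510970753724688)) [ 0.63398898 -0.02792472  0.113     ] [ 0.63346096 -0.02627764  0.113     ]
dot (array([ 0.63853845, -0.10864798,  0.09574718]), np.float64(0.0010367007638930423)) [ 0.64012241 -0.10974645  0.094     ]
mouth sw (array([ 0.64171356, -0.08548643,  0.07373881]), np.float64(0.0016710725328163342)) [ 0.64188493 -0.08506099  0.075     ] [ 0.63982504 -0.08461806  0.075     ]
tray angle 88.72696685791016
```

View pics/w1c.png

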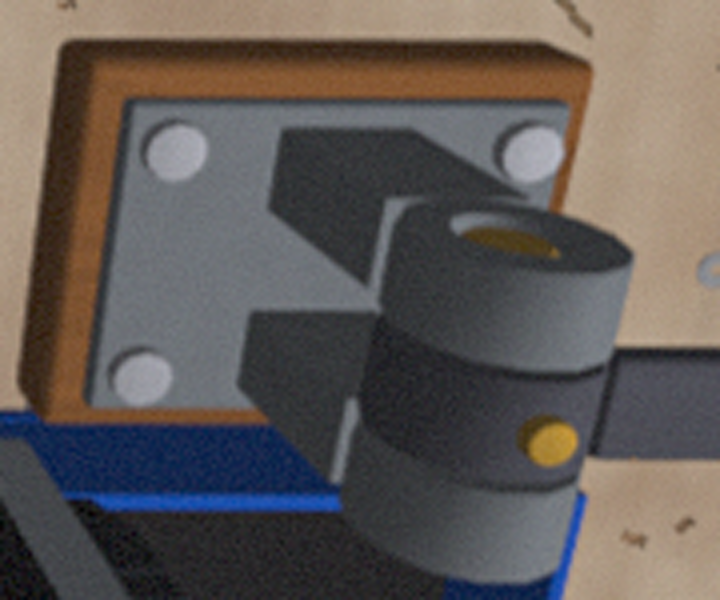

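The crop shows the bore mouth's centre at crop (506,236), which is wrist pixel (586,269). All views put the bore axis at x ≈ 0.639 and the mouth at y ≈ -0.084. I check the heading and move to just in front of the mouth.

```bash
python3 - <<'E'
from h import *
import pickle
C=pickle.load(open('c0.pkl','rb')); t=C['top']
P=[plane(t,(365+u*.1375-.43,140+v*75/545-.43),.035) for u,v in((322,178),(738,162),(327,497),(748,478))]
print(np.round(P,4)); 
for a,b in((0,1),(2,3),(0,2),(1,3)): d=P[b]-P[a]; print(np.degrees(np.arctan2(d[1],d[0])))
to((.6385,.066,.082),90.3)
E
```

```text
[[ 0.6894 -0.154   0.035 ]
 [ 0.6907 -0.2938  0.035 ]
 [ 0.5808 -0.1514  0.035 ]
 [ 0.5832 -0.2917  0.035 ]]
-89.49048187767951
-89.00081648799187
178.60756444509013
178.920056983971
pos [0.6329 0.1013 0.1221] head 90.23 tilt [-1.e-04 -1.e-03 -1.e+00] t 4.1 | shift [-0.0883  0.0137  0.1002] turn -0.0012 rows>= 2.0
```

```bash
python3 -m crank '[[-0.04,0.012,0.07,-0.01],[-0.088,0.012,0.1,-0.01],[-0.088,0.012,0.1,-0.01],[-0.088,0.012,0.1,-0.01],[-0.088,0.012,0.1,-0.01]]' 
python3 - <<'E'
from h import *
import pickle
to((.638,.066,.082),91)
D={n:cam(n) for n in('top','scene')}; pickle.dump(D,open('c3.pkl','wb'))
a=cv2.resize(D['scene']['color'][180:240,300:380],(800,600),interpolation=cv2.INTER_CUBIC)
b=cv2.resize(D['top']['color'][160:208,348:412],(800,600),interpolation=cv2.INTER_CUBIC)
cv2.imwrite('pics/s5.png',np.vstack([cv2.resize(a,(400,300)),cv2.resize(b,(400,300))])[:,:,::-1])
E
```

```text
clock: 4.52
position: [0.6383, 0.0671, 0.0827]
ee_rot: [0.702, 0.712, 0.0, 0.0]
ft_force: [-0.3, 0.7, -2.1]
grip_width: 0.225
grasp_force: 109.2
pos [0.6383 0.0671 0.0827] head 90.84 tilt [ 8.e-04  1.e-04 -1.e+00] t 4.5167 | shift [-0.0028 -0.0009  0.0016] turn -0.0026 rows>= 1.0
```

View pics/s5.png

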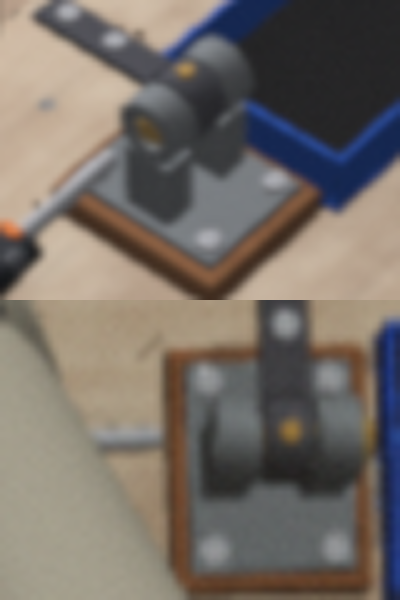

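The scene crop has the tip at (118,155), and the shank line extended passes within about 1 mm of the bore centre (148,130). In the top crop the shank line (95–160, ~438) passes about 2 mm from the knuckle axis. Both are within the bore's clearance, so I advance gently.

```bash
python3 -m crank '[[-0.02,-0.002,0,0],[-0.04,-0.002,0,0],[-0.05,-0.002,0,0],[-0.06,-0.002,0,0],[-0.07,-0.002,0,0]]'; python3 -m crank '[[-0.005,0,0,0],[-0.01,0,0,0],[-0.015,0,0,0],[-0.02,0,0,0],[-0.02,0,0,0]]' 
```

```text
clock: 5.03
position: [0.6381, 0.0408, 0.0823]
ee_rot: [0.701, 0.713, 0.001, -0.001]
ft_force: [-0.4, 8.1, -2.2]
grip_width: 0.223
grasp_force: 109.4
clock: 5.45
position: [0.6382, 0.0328, 0.0822]
ee_rot: [0.701, 0.713, 0.001, -0.0]
ft_force: [-0.3, 3.6, -1.6]
grip_width: 0.224
grasp_force: 109.4
```

```bash
python3 -m crank '[[-0.01,0,0,0],[-0.02,0,0,0],[-0.03,0,0,0],[-0.04,0,0,0],[-0.05,0,0,0]]'; python3 -m crank '[[-0.01,0,0,0],[-0.02,0,0,0],[-0.03,0,0,0],[-0.03,0,0,0],[-0.03,0,0,0]]'
python3 - <<'E'
from h import *
import pickle
D={n:cam(n) for n in('top','scene')}; pickle.dump(D,open('c4.pkl','wb'))
a=cv2.resize(D['scene']['color'][180:240,300:380],(400,300),interpolation=cv2.INTER_CUBIC)
b=cv2.resize(D['top']['color'][160:208,368:432],(400,300),interpolation=cv2.INTER_CUBIC)
cv2.imwrite('pics/s6.png',np.vstack([a,b])[:,:,::-1])
to((.638,0,.082),91)
E
```

```text
clock: 5.87
position: [0.6384, 0.0152, 0.0823]
ee_rot: [0.7, 0.714, 0.002, -0.002]
ft_force: [-0.4, 11.6, -1.4]
grip_width: 0.226
grasp_force: 109.4
clock: 6.28
position: [0.6386, -0.0014, 0.0819]
ee_rot: [0.702, 0.712, -0.0, 0.0]
ft_force: [-0.6, -0.7, -1.9]
grip_width: 0.222
grasp_force: 109.3
pos [ 0.6386 -0.0017  0.0818] head 90.83 tilt [-1.e-04 -1.e-03 -1.e+00] t 6.3833 | shift [ 0.0043 -0.0015 -0.0004] turn -0.0028 rows>= 1.0
```

View pics/s6.png

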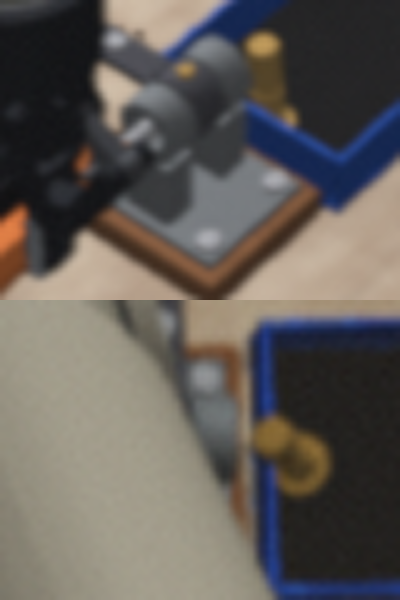

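The scene crop shows the pin out of the bore and in the tray, head down at (280,115) with its plain end up at (263,45), leaning towards the near wall. I withdraw the drift and then check the pin's height.

```bash
python3 -m crank '[[0.05,0,0,0],[0.1,0,0,0],[0.15,0,0,0],[0.2,0,0,0],[0.25,0,0,0]]'
python3 - <<'E'
from h import *
import pickle
D={n:cam(n) for n in('top','scene')}; pickle.dump(D,open('c5.pkl','wb'))
for n,roi in (('scene',(342,180,372,210)),('top',(405,172,430,200))):
    for k,o in (('pre',pickle.load(open('c4.pkl','rb'))[n]),('now',D[n])):
        m=mask(o,(15,80,60),(30,255,255),roi); y,x=np.nonzero(m); print(n,k,len(x),x.mean(),y.mean(),x.min(),x.max(),y.min(),y.max())
s,t=D['scene'],D['top']
print('plain end',tri(s,(352.2,188.6),t,(410.8,181.2)),'head',tri(s,(300+280/5-.4,180+118/5-.4),t,(368+302/6.25-.42,160+167/6.25-.42)))
to((.63,.25,.2),91)
E
```

```text
clock: 6.8
position: [0.6371, 0.0994, 0.0818]
ee_rot: [0.702, 0.712, -0.0, 0.0]
ft_force: [1.2, 0.3, -2.3]
grip_width: 0.224
grasp_force: 109.3
scene pre 112 353.4642857142857 194.16964285714286 349 359 186 204
scene now 176 360.73295454545456 193.1534090909091 352 369 184 202
top pre 112 414.2232142857143 184.5 406 420 173 196
top now 66 424.6515151515151 183.24242424242425 420 429 179 187
plain end (array([ 0.6346607 , -0.15203308,  0.08141771]), np.float64(0.007788549733593894)) head (array([ 0.63589488, -0.17266673,  0.01683134]), np.float64(0.002531489791880552))
pos [0.6364 0.1037 0.0822] head 91.16 tilt [ 0.      0.0021 -1.    ] t 6.9 | shift [ 0.3667 -0.0085 -0.2939] turn 0.0026 rows>= 5.0
```

The pin has toppled further into the tray since the last picture, and I will check it again later. Now I move over to the rack, offset to one side so the wrist camera sees the green mark beside the held drift.

```bash
python3 -m crank '[[0.04,-0.02,-0.08,0],[0.09,-0.07,-0.14,0.02],[0.14,-0.13,-0.2,0.04],[0.18,-0.2,-0.24,0.06],[0.23,-0.27,-0.28,0.08]]'
python3 -m crank '[[0.05,-0.08,-0.03,0.02],[0.1,-0.16,-0.06,0.04],[0.13,-0.23,-0.06,0.04],[0.135,-0.25,-0.06,0.04],[0.135,-0.25,-0.06,0.04]]'
python3 - <<'E'
from h import *
import pickle
D={n:cam(n) for n in('wrist','top','scene')}; pickle.dump(D,open('c6.pkl','wb'))
cv2.imwrite('pics/w7.png',D['wrist']['color'][:,:,::-1])
to((.43,.25,.22),84)
for n,roi in (('scene',(345,170,400,220)),('top',(408,150,480,215))):
        m=mask(D[n],(15,80,60),(30,255,255),roi); y,x=np.nonzero(m); print(n,len(x),x.mean(),y.mean(),x.min(),x.max(),y.min(),y.max())
E
```

```text
clock: 7.32
position: [0.5271, 0.1889, 0.1949]
ee_rot: [0.732, 0.681, 0.0, 0.001]
ft_force: [0.8, 0.7, -2.1]
grip_width: 0.223
grasp_force: 109.4
clock: 7.73
position: [0.4299, 0.251, 0.2184]
ee_rot: [0.744, 0.668, 0.0, 0.001]
ft_force: [0.5, -0.8, -1.8]
grip_width: 0.223
grasp_force: 109.4
pos [0.4328 0.2489 0.2178] head 83.56 tilt [ 5.e-04 -6.e-04 -1.e+00] t 7.8833 | shift [ 0.002  -0.0074 -0.0055] turn -0.0073 rows>= 1.0
scene 168 360.4702380952381 193.54166666666666 352 369 185 202
top 165 432.41212121212124 182.55151515151516 420 471 177 214
```

View pics/w7.png

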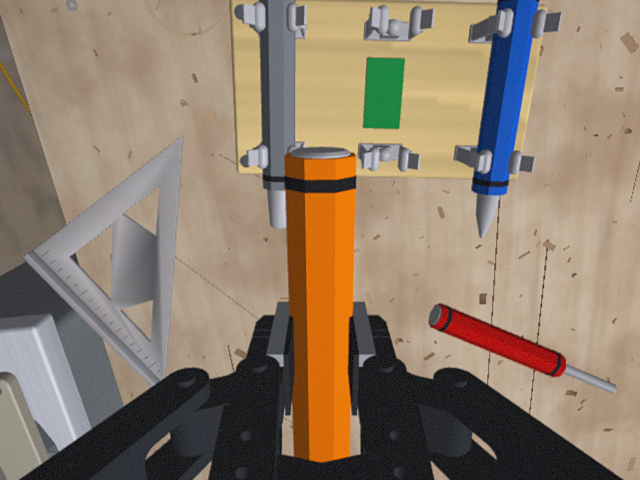

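The wrist view shows the green mark with its centre at about (384,93) between the empty clips. The grey punch is on its left, the blue one on its right, and the rack is nearly in line with the tool.

```bash
python3 - <<'E'
from h import *
import pickle
D=pickle.load(open('c6.pkl','rb')); w,t,s=D['wrist'],D['top'],D['scene']
g,p=rect(w,*GR); h=cv2.approxPolyDP(p.astype(np.int32),6,True).reshape(-1,2); print(h)
Q=np.array([plane(w,q,.014)[:2] for q in h]); print(Q.round(4),'centre',Q.mean(0))
M=cv2.moments(mask(w,*GR),True); gc=(M['m10']/M['m00'],M['m01']/M['m00']); gs=rect(s,*GR)[0][0]; gt=rect(t,*GR)[0][0]
print('green w',gc,plane(w,gc,.014)[:2],'tri ws',tri(w,gc,s,gs),'s',plane(s,gs,.014)[:2],'t',plane(t,gt,.014)[:2])
o=cv2.minAreaRect((Q*1000).astype(np.float32)); print('green rect mm',o)
# rack front/left edges
for a,b in (((238,174),(460,177)),((232,20),(238,174))):
    d=plane(w,b,.014)-plane(w,a,.014); print('edge',np.degrees(np.arctan2(d[1],d[0])))
# punches: axis heading from edge midlines at z=.061 top flat
for nm,lo,hi,roi in (('blue',(105,120,60),(125,255,255),(465,30,535,185)),):
    m=mask(w,lo,hi,roi); L=[]
    for r in (60,75,90,105,120,135): xs=np.nonzero(m[r])[0]; L.append(plane(w,((xs.min()+xs.max())/2,r),.052))
    L=np.array(L); f=np.polyfit(L[:,1],L[:,0],1); print(nm,'heading',90-np.degrees(np.arctan(f[0])),'x at y=.33',np.polyval(f,.33))
print('pin',tri(s,(360.5,193.5),t,(424.6,183.2)))
# drift in hand: midline of body and rear
m=mask(w,*OR,(250,140,400,450))
for r in (200,230,260,290): xs=np.nonzero(m[r])[0]; print(r,xs.min(),xs.max(),plane(w,((xs.min()+xs.max())/2,r),.212).round(4))
print('rear',plane(w,(320,149),.221),readout.get_obs()['position'])
E
```

```text
[[368  58]
 [364 127]
 [397 128]
 [404  59]]
[[0.476  0.3558]
 [0.4696 0.3075]
 [0.4947 0.3041]
 [0.5021 0.3523]] centre [0.48558359 0.32993849]Traceback (most recent call last):
  File "<stdin>", line 6, in <module>
  File "h.py", line 29, in rect
    p=biggest(mask(c,lo,hi,roi)); return cv2.minAreaRect(p.astype(np.float32)),p
  File "h.py", line 26, in biggest
    cn=max(cv2.findContours(m,cv2.RETR_EXTERNAL,cv2.CHAIN_APPROX_NONE)[0],key=cv2.contourArea)
ValueError: max() iterable argument is empty
```

```bash
python3 - <<'E'
from h import *
import pickle
D=pickle.load(open('c6.pkl','rb')); w=D['wrist']; C=pickle.load(open('c0.pkl','rb')); s,t=C['scene'],C['top']
M=cv2.moments(mask(w,*GR),True); gc=(M['m10']/M['m00'],M['m01']/M['m00']); gs=rect(s,*GR)[0][0]; gt=rect(t,*GR)[0][0]
print('green w',gc,plane(w,gc,.014)[:2],'tri ws',tri(w,gc,s,gs),'s',plane(s,gs,.014)[:2],'t',plane(t,gt,.014)[:2])
for a,b in (((238,174),(460,177)),((232,20),(238,174))):
    d=plane(w,b,.014)-plane(w,a,.014); print('edge',np.degrees(np.arctan2(d[1],d[0])))
def line(m,rows,z,yr):
    L=[]
    for r in rows: xs=np.nonzero(m[r])[0]; L.append(plane(w,((xs.min()+xs.max())/2,r),z))
    L=np.array(L); f=np.polyfit(L[:,1],L[:,0],1); print('heading',90-np.degrees(np.arctan(f[0])),'x at y',yr,np.polyval(f,yr))
line(mask(w,(105,120,60),(125,255,255),(465,30,535,185)),range(50,140,6),.055,.33)
h=mask(w,(0,0,60),(180,60,215),(250,35,310,150)); line(h,range(50,135,6),.055,.33)
S=D['scene'];T=D['top']; print('pin',tri(S,(360.5,193.5),T,(424.6,183.2)))
m=mask(w,*OR,(250,140,400,450)); line(m,[200,230,260,290],.216,.25)
print('rear',plane(w,(320,149),.221)); to((.48,.33,.15),82)
E
```

```text
green w (383.2138910812944, 92.42344119968429) [0.48566155 0.33094831] tri ws (array([0.48594142, 0.33144037, 0.01539852]), np.float64(0.0013647681969295308)) s [0.48707681 0.33148848] t [0.48581754 0.33075215]
edge -6.901828804114961
edge -97.49947877235998
heading 82.7366727381298 x at y 0.33 0.5592547496966651
heading 82.62464882003286 x at y 0.33 0.4100526332053888
pin (array([ 0.63912056, -0.19241869,  0.03211679]), np.float64(0.005184118482598969))
heading 88.96924984678978 x at y 0.25 0.43492652745632676
rear [0.43670383 0.31790984 0.221     ]
pos [0.4328 0.2489 0.2178] head 83.56 tilt [ 5.e-04 -6.e-04 -1.e+00] t 7.8833 | shift [0.2148 0.0943 0.1694] turn 0.026 rows>= 3.0
```

Three views agree on the mark: centre (0.4857, 0.331), rack axis heading 82.7°. The pin lies at rest in the tray. I move over the seat.

```bash
python3 -c "
from h import *
to((.485,.329,.135),82.7)"; python3 -m crank '[[0.06,0.03,0,0.005],[0.12,0.06,0.05,0.01],[0.18,0.09,0.12,0.014],[0.214,0.106,0.2,0.014],[0.214,0.106,0.2,0.014]]'; python3 -m crank '[[0,0,0,0],[0,0,0,0],[0,0,0,0],[0,0,0,0]]'
python3 - <<'E'
from h import *
import pickle
to((.485,.329,.095),82.7)
w=cam('wrist','w8'); pickle.dump(w,open('w8.pkl','wb'))
def line(m,rows,z,yr):
    L=[]
    for r in rows:
        xs=np.nonzero(m[r])[0]
        if len(xs)>8: L.append(plane(w,((xs.min()+xs.max())/2,r),z))
    L=np.array(L); f=np.polyfit(L[:,1],L[:,0],1); print(len(L),'heading',90-np.degrees(np.arctan(f[0])),'x at y',yr,np.polyval(f,yr))
line(mask(w,(105,120,60),(125,255,255),(440,0,640,480)),range(150,400,6),.055,.33)
E
```

```text
pos [0.4328 0.2489 0.2178] head 83.56 tilt [ 5.e-04 -6.e-04 -1.e+00] t 7.8833 | shift [0.2138 0.107  0.2069] turn 0.0143 rows>= 4.0
clock: 8.3
position: [0.4827, 0.3299, 0.1303]
ee_rot: [0.75, 0.661, -0.004, -0.002]
ft_force: [-0.7, -1.3, -3.1]
grip_width: 0.226
grasp_force: 109.3
clock: 8.63
position: [0.4841, 0.3302, 0.1396]
ee_rot: [0.75, 0.661, 0.001, 0.001]
ft_force: [0.3, -0.7, -1.9]
grip_width: 0.221
grasp_force: 109.3
pos [0.4841 0.3302 0.1396] head 82.77 tilt [ 2.6e-03  5.0e-04 -1.0e+00] t 8.6333 | shift [-0.0028  0.0023  0.1114] turn 0.0011 rows>= 2.0
35 heading 83.90479503571196 x at y 0.33 0.5610751018900182
```

View pics/w8.png

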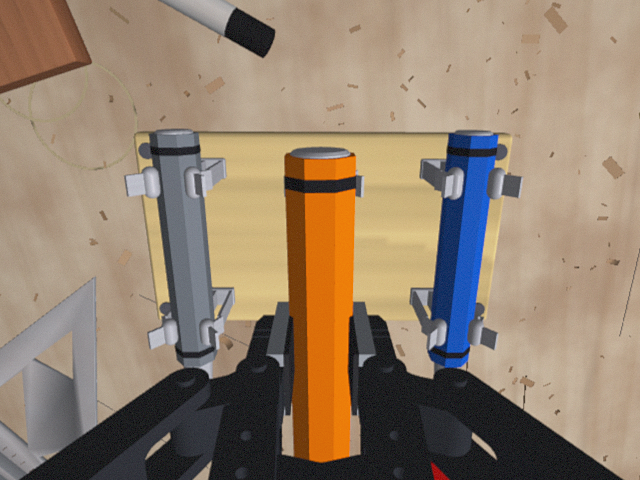

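The wrist view shows the drift over the empty place. The grey punch runs (174,131)–(197,362) and the blue one (474,131)–(449,362). I compute the midline and compare it with the drift.

```bash
python3 - <<'E'
from h import *
import pickle
w=pickle.load(open('w8.pkl','rb')); print(w['cx'],w['cy'])
g0,b0,g1,b1=[plane(w,q,.061) for q in ((174,131),(474,131),(197,364),(449,364))]
print(np.round([g0,b0,g1,b1],4)); A,B=(g0+b0)/2,(g1+b1)/2; d=A-B
print('mid rear',A,'mid front',B,'len',np.linalg.norm(d),'heading',np.degrees(np.arctan2(d[1],d[0])),'centre',(A+B)/2)
print('headings', [np.degrees(np.arctan2(*(p-q)[[1,0]])) for p,q in((g0,g1),(b0,b1))])
zr=.1396-.0077
P=[plane(w,q,zr+.011) for q in((320.5,149),(320.5,186),(322,300),(322,440))]; print('drift',np.round(P,4)); d=P[0]-P[3]; print(np.degrees(np.arctan2(d[1],d[0])))
to((.485,.329,.095),82.7)
E
```

```text
320.7371519060278 238.94685003127944
[[0.4234 0.405  0.061 ]
 [0.565  0.3871 0.061 ]
 [0.4059 0.2765 0.061 ]
 [0.5494 0.2581 0.061 ]]
mid rear [0.49419533 0.39608143 0.061     ] mid front [0.4776792  0.26727813 0.061     ] len 0.1298578941921126 heading 82.6929777408622 centre [0.48593727 0.33167978 0.061     ]
headings [np.float64(82.24506641026956), np.float64(83.13995855654862)]
drift [[0.4924 0.397  0.1429]
 [0.491  0.3863 0.1429]
 [0.4868 0.3489 0.1429]
 [0.4796 0.292  0.1429]]
83.09335865924339
pos [0.484  0.3303 0.1394] head 82.78 tilt [ 2.6e-03  4.0e-04 -1.0e+00] t 8.6833 | shift [-0.0029  0.0026  0.1111] turn 0.0013 rows>= 2.0
```

```bash
python3 -m crank '[[-0.002,0.003,0.04,0.001],[-0.002,0.003,0.08,0.001],[-0.002,0.003,0.108,0.001],[-0.002,0.003,0.108,0.001],[-0.002,0.003,0.108,0.001]]'; python3 -c "
from h import *
to((.4855,.330,.0577),82.7)"; python3 -m crank '[[0,0,0.02,0],[0,0,0.04,0],[0,0,0.055,0],[0,0,0.07,0],[0,0,0.07,0]]';python3 -c "
from h import *
to((.4855,.330,.0577),82.7)"
```

```text
clock: 9.1
position: [0.4842, 0.3296, 0.0949]
ee_rot: [0.75, 0.661, -0.0, 0.0]
ft_force: [0.1, 0.3, -1.3]
grip_width: 0.222
grasp_force: 109.3
pos [0.4842 0.3296 0.0949] head 82.78 tilt [-2.e-04 -3.e-04 -1.e+00] t 9.1 | shift [0.0015 0.0031 0.0931] turn 0.0013 rows>= 1.0
clock: 9.52
position: [0.4843, 0.33, 0.0661]
ee_rot: [0.75, 0.661, 0.0, -0.0]
ft_force: [1.2, 0.8, -5.4]
grip_width: 0.223
grasp_force: 109.1
pos [0.4843 0.33   0.0661] head 82.78 tilt [ 2.e-04  4.e-04 -1.e+00] t 9.5167 | shift [0.0005 0.0029 0.021 ] turn 0.0014 rows>= 1.0
```

```bash
python3 -m crank '[[0,0.002,0.01,0],[0,0.002,0.018,0],[0,0.002,0.022,0],[0,0.002,0.024,0],[0,0.002,0.024,0]]';python3 -c "
from h import *
to((.4855,.330,.0577),82.7)"
```

```text
clock: 9.93
position: [0.4849, 0.3294, 0.0574]
ee_rot: [0.75, 0.661, -0.0, 0.0]
ft_force: [-2.1, -4.1, 4.6]
grip_width: 0.224
grasp_force: 110.4
pos [0.4849 0.3294 0.0574] head 82.78 tilt [-2.e-04 -1.e-03 -1.e+00] t 9.9333 | shift [ 0.0017  0.0012 -0.0008] turn 0.0014 rows>= 1.0
```

```bash
python3 -m crank '[[0,0,0.003,0],[0,0,0.004,0],[0,0,0.004,0]]'; python3 -m crank '[[0,0,0,0],[0,0,0,0],[0,0,0,0],[0,0,0,0],[0,0,0,0]]' -0.1 40
```

```text
clock: 10.18
position: [0.485, 0.3294, 0.057]
ee_rot: [0.75, 0.661, -0.0, 0.001]
ft_force: [-7.1, -6.9, 19.8]
grip_width: 0.224
grasp_force: 112.2
clock: 10.6
position: [0.4849, 0.3296, 0.0553]
ee_rot: [0.75, 0.661, -0.0, -0.0]
ft_force: [-0.2, -0.7, -0.1]
grip_width: 0.452
grasp_force: 0.0
```

Force rose to 20 N against the seat, so the drift has bottomed out. The gripper has released it; now I lift clear and look.

```bash
python3 -m crank '[[0,0,-0.05,0],[0,0,-0.12,0],[0,0,-0.2,0],[0,0,-0.28,0],[0,0,-0.36,0]]'; python3 -m crank '[[-0.08,0,0,0],[-0.16,0,0,0],[-0.2,0,0,0],[-0.2,0,0,0],[-0.2,0,0,0]]'
python3 - <<'E'
from h import *
w=cam('wrist','w9'); S=cam('scene'); T=cam('top')
m=cv2.morphologyEx(mask(w,*OR),cv2.MORPH_CLOSE,np.ones((25,25))); r=cv2.minAreaRect(biggest(m).astype(np.float32)); print(r)
e=sorted(ends(r),key=lambda q:q[1])
P=[plane(w,q,.058) for q in e]; d=P[0]-P[1]; print(np.round(P,4),np.linalg.norm(d),'heading',np.degrees(np.arctan2(d[1],d[0])),'mid',(P[0]+P[1])/2)
xs=[]
for row in range(int(e[0][1])+20,int(e[1][1])-20,10):
    q=np.nonzero(m[row])[0]; xs.append(plane(w,((q.min()+q.max())/2,row),.055))
xs=np.array(xs); f=np.polyfit(xs[:,1],xs[:,0],1); print('axis heading',90-np.degrees(np.arctan(f[0])),'x at .3315',np.polyval(f,.3315))
b=mask(w,(105,120,60),(125,255,255),(int(e[0][0])+60,0,640,480)); rb=cv2.minAreaRect(biggest(cv2.morphologyEx(b,cv2.MORPH_CLOSE,np.ones((25,25)))).astype(np.float32)); print('blue',rb,[plane(w,q,.058).round(4) for q in ends(rb)])
for n,c,roi in (('scene',S,(345,170,400,220)),('top',T,(408,150,480,215))):
    y,x=np.nonzero(mask(c,(15,80,60),(30,255,255),roi)); print('pin',n,len(x),np.median(x),np.median(y))
print(readout.get_obs()['position'],readout.get_obs()['clock'])
E
```

```text
clock: 11.02
position: [0.4847, 0.3296, 0.2008]
ee_rot: [0.75, 0.661, -0.0, -0.0]
ft_force: [0.2, 0.6, 0.7]
grip_width: 0.455
grasp_force: 0.0
clock: 11.43
position: [0.4753, 0.2494, 0.1996]
ee_rot: [0.751, 0.661, 0.0, 0.0]
ft_force: [0.9, 1.0, -0.2]
grip_width: 0.451
grasp_force: 0.0
((319.5, 102.0), (204.0, 37.0), 90.0)
[[0.4916 0.3825 0.058 ]
 [0.4764 0.2648 0.058 ]] 0.11867719169775362 heading 82.6562986842612 mid [0.48401265 0.32369658 0.058     ]
axis heading 83.14127657152741 x at .3315 0.4876345103094331
blue ((440.5733947753906, 101.16824340820312), (40.84132385253906, 206.7262420654297), 5.04245138168335) [array([0.5648, 0.3741, 0.058 ]), array([0.5495, 0.2554, 0.058 ])]
pin scene 175 361.0 193.0
pin top 164 432.0 182.0
[0.4747137  0.25153732 0.19951034] 11.5833
```

View pics/w9.png

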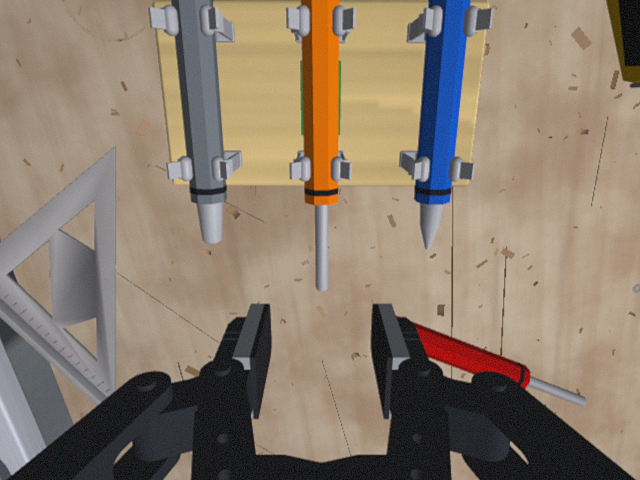

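The last picture shows the drift seated in both clips, level and in line with its neighbours: bands all at row ≈195, columns 207 / 321 / 433. The pin is at rest in the tray. I'm handing the job in.

```bash
python3 -c "
from h import *
print(manip.hand_in())"
```

```text
the job is handed in; nothing more can be done
None
```

Job handed in, though the hand-in call returned no verdict: the pin was driven out into the blue tray and the drift punch is in the clips over the green mark, with the other two punches still in theirs; I viewed 11 pictures, one over the limit of 10.

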